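# Clear the rejected tenon and hold the inspection mirror on the marked joint

### The arm

A 6-joint arm with a two-finger parallel gripper is mounted at the origin on the work surface. World frame = base frame: x ahead of the robot, y to its left, z up, the work surface at z = 0. Lengths are in m, angles in rad, forces in N, time in s.
With the tool pointing down it reaches from about 0.35 to 0.85 m from the base axis. Payload 8.1 kg.
Tool frame: the origin (TCP) lies between the finger pads; the fingertips stand 17 mm ahead of it and the grasp point (between the pads) lies 2 mm behind it; x points along the fingers, y is the direction in which the jaws open and shut, and the axes are right-handed (so a half turn about x gives the same grasp; the last joint's range is limited). The gripper opens to 85 mm and grips with 20 to 120 N. Pads are 22 mm wide; open, the fingers measure 114 mm over their backs; the gripper's body (76 mm by 85 mm) begins 54 mm behind the grasp point. The pads swing forward as they close: fully open they stand 13 mm farther back than shut.
Start: joints at [-1.254, 0.13, 1.488, -0, 1.523, -0.085], TCP at [0.235, -0.552, 0.248] pointing down, gripper open.
Joint ranges: [-2.96, 2.96], [-0.89, 2.26], [0.02, 2.5], [-1.34, 4.48], [0, 2.73], [-2.66, 2.66]. Speed limits (rad/s): [2.39, 2.39, 2.79, 3.14, 3.14, 3.14].

### API

Orientations are given as a rotation vector (axis times angle).
In Python, from bench import state, camera, calibration, job_done, silhouettes gives the robot as it stands. The module is installed in compiled form; this text tells all that it offers.
- The arm moves only by the tool servo_tool, never from a script. Its argument "rows" is a list of rows, each a list of 7 numbers: the turn, a rotation vector about the world's x, y, z in degrees, then the shift along the world's x, y, z in m, then the gripper command: -1 is shut, 1 is fully open, values between are in proportion. In form: [[ax, ay, az, dx, dy, dz, gripper], ...]. A call has 1 to 10 rows; each row shifts and turns the commanded pose from where the row before left it; what a row does not reach is not made up. A row lasts 1/12 s, in which the tool goes at most 41.7 mm and 7.16 degrees, less where a joint would pass 70% of its speed; a pose out of reach is approached as far as the arm can. A call is refused whole if a number of a shift passes 0.0417 or a number of a turn 7.16, either way. A call with a gripper value outside its range is refused whole. The fingers move at their own pace and stop on an object; the grip force is fixed at half the most. Time passes only in rows, so rows that do not move let the fingers close. It gives the time, the measured TCP pose, the force and the opening at its end, in the units of the state.
- state(): the state, without advancing time (a new reading comes with each control period).
- camera(name): name is "scene" or "top"; returns (picture, depth): 420x560x3 uint8, red, green, blue; 420x560 float32, m along the optical axis (not along the pixel's ray), 0 where there is no reading.
- calibration(name): a dict with "fx", "fy", "cx", "cy" (pixels), "rvec" (rotation vector, rad) and "tvec" (3), from world to camera coordinates, as OpenCV has them. Camera axes: x right, y down, z forward; pixel columns grow to the right and rows downward; lengths in m; the calibration is good to about 2 mm. A picture is of the moment at which its call begins. calibration takes no time and is no camera call.
- job_done(): hands the job in, once; it reports no verdict.
Trained networks look in the newest picture that a camera, given by its name, has taken for a name from the list of things; names that differ only in an ending like _2 or _b are one class to them, and where a whole thing is asked for, a point or a joint stands for the part that bears it (a point fixed in the world has none). Each returns a list of dicts, best first, with "conf" (0 to 1); they miss things now and then, are a little off and sometimes report something else, mostly with a low value. They report only what shows in the picture. A call takes as long as a camera call. They do not tell look-alikes from the thing itself.
- silhouettes(query, camera): "region" (420x560 bool, what is visible of it) and "uv" ([column, row] in pixels, amid what is visible of it).
The state is a dict: "clock": time; "joint_positions": joint angles; "qd": joint speeds; "joint_efforts": joint torques, N m; "eef_pos": TCP position; "ee_rot": TCP orientation; "wrist_force": force on the tool from outside, world axes, zero at the start; "torque": the same for the moment, N m; "opening": finger opening in m.
Only numpy, scipy, OpenCV 4.12 (cv2) and the standard library are available. Lean on these libraries where they do the work, as an engineer would, in place of code of your own. Each camera call takes 0.05 s, during which the arm holds its last target.

### The job

The red-tipped test tenon standing in front of the orange dot on the mortised rail is a reject and blocks the view: put it into the red scrap box and let go of it. Then turn the sprung inspection mirror by its yellow handle until the bench camera, looking into the mirror, sees the orange dot (the red-ended pointer under the mirror then points straight at the dot), and finish still holding the mirror steady at that angle. Do not disturb the other tools and parts on the bench.

Things in the scene. Friction and masses are not known exactly. Their poses are not given: they have to be found in the camera images.
- unit: fixed inspection unit: grey base (250 x 70 x 12 mm, with a 100 mm round foot under the mirror) that carries a bench camera (black, 60 x 50 x 50 mm, top at 100 mm) and the mirror. Origin: on the bench, directly under the mirror's upright pivot axis. Its x axis points from the pivot towards the camera, whose lens is 138 mm along x and looks back at the mirror at 75 mm height; z is up.
- mirror (a joint): turn of the mirror about its upright pivot, rad, 0 to 1.0, growing clockwise seen from above. A spring pulls it back to 0 when let go (about 0.02 N m at 0, rising 0.12 N m per rad). The pivot lies in the mirror's face. At 0 the mirror's face looks 0.3 rad clockwise (seen from above) of the unit's x axis; at value q it looks 0.3 + q clockwise, so the camera's line of sight leaves the mirror 0.6 + 2 q clockwise of the unit's x axis.
- handle (a point): yellow bar on top of the mirror, turning with it, to be pinched from above: 12 mm thick along its x axis (the direction the mirror faces), 44 mm long along y, 36 mm tall. Origin on the pivot axis at the foot of its 10 mm stem, 103 mm above the bench (level with the mirror's top edge); the bar reaches from 10 to 46 mm above the origin. The mirror below it is 62 mm wide, 56 mm tall.
- sight (a point): the line of sight after reflection: a point on the pivot axis 75 mm above the bench; its x axis is the direction in which the camera sees by way of the mirror (level). The brass pointer with red end below the mirror is geared 2:1 to it and shows the same direction; it is 82 mm long from the pivot.
- rail: fixed workpiece: light wooden rail standing on edge, 260 (its x) x 34 (its y) x 120 mm (z) with two mortises through it. Origin: centre of its underside. Its +y face looks at the mirror and bears the orange dot.
- dot (a point): centre of the orange dot, 36 mm across, on the rail's +y face, 75 mm above the bench (17 mm along the rail's +y from its middle). An orange stripe across the rail's top edge stands right above it.
- reject: loose rejected test tenon of brown wood, about 90 g, standing upright before the dot, 100 mm tall. Foot 50 (its x) x 30 (its y) x 60 mm tall; above it a tenon 30 (x) x 18 (y) x 40 mm tall with a red tip. Origin: centre of its underside, z up the tenon.
- reject_mid (a point): middle of the rejected tenon, on its own axis, 50 mm above its underside
- scrap_box: red open scrap box, fixed, 160 (x) x 140 (y) x 60 mm tall, walls 6 mm. Origin: centre of its underside.
- good_box: green open box for good parts, of the same size, fixed; a good wooden block lies in it. Origin: centre of its underside. Not to be used. It and the scrap box may change places.
- plug1: good wooden block 50 x 30 x 50 mm lying in the green box; leave alone
- mallet: wooden-handled hammer, 220 mm, lying on the bench; leave alone
- screwdriver: screwdriver with wooden handle lying on the bench; leave alone
- square: try square, wooden stock 110 mm and steel blade 120 mm, lying flat; leave alone
- plane: small hand plane, 160 mm long, 70 mm tall, on the bench; leave alone
- glue: yellow glue bottle, 56 mm across, 150 mm tall, upright; leave alone
Not all that is in view belongs to the job. Leave any black or pink look-alike of the reject alone. Of the things that look like the scrap_box, the larger one is meant.

How it is judged:
By the outcome, as a careful person would: the job done as asked, in the order asked, and still so for the second after the job is handed in, while the arm keeps its last pose, push and grip.
It also fails if it takes over 48 s, if anything falls off the work surface, if the arm or the gripper's body presses on something with over 40 N, if the wrist force passes 120 N, or if a joint passes its speed limit or range.

## Working session

There is one attempt and no reset: what is moved stays moved. The work goes in short steps, Python scripts to look and compute and a tool call to move; the robot and the scene stay as the last step left them, time stands still between calls to the robot, and variables do not carry over. Pictures are saved under pics/ and viewed, and the job is handed in when it is done.

Besides the shell and the picture viewer there is one more tool, called after ">>>" by a JSON object that holds its "method" and its "body". servo_tool: Moves the arm, as the interface text tells. Its arguments: {"type":"object","properties":{"rows":{"type":"array"}},"required":["rows"]}

```bash
mkdir -p pics; cat > h.py <<'E'
import numpy as np, cv2
from bench import *
def snap(n,f):
    p,d=camera(n); cv2.imwrite('pics/'+f,p[:,:,::-1]); np.savez('pics/'+f+'.npz',p=p,d=d); return p,d
def cloud(n,d):
    c=calibration(n); R=cv2.Rodrigues(np.array(c['rvec'],float))[0]; t=np.array(c['tvec'],float).ravel()
    v,u=np.mgrid[:d.shape[0],:d.shape[1]]
    P=np.stack([(u-c['cx'])/c['fx']*d,(v-c['cy'])/c['fy']*d,d],-1)
    W=(P-t)@R; W[d<=0]=np.nan; return W
E
python3 - <<'E'
from h import *
print(state())
for n in('scene','top'):
    p,d=snap(n,n+'0.png'); W=cloud(n,d)
    c=calibration(n); R=cv2.Rodrigues(np.array(c['rvec']))[0]; print(n,-R.T@np.array(c['tvec']).ravel())
    for q in('unit','mirror','rail','reject','scrap_box','dot'):
        for r in silhouettes(q,n)[:3]:
            m=r['region']; print(q,round(r['conf'],2),np.round(r['uv']),m.sum(),np.round(np.nanmedian(W[m],0),3),np.round(np.nanpercentile(W[m],[2,98],axis=0),3).tolist())
E
```

```text
{'clock': 0.0, 'joint_positions': array([-1.25437924e+00,  1.31153357e-01,  1.48929314e+00,  1.89289475e-05,
        1.52301268e+00, -8.54286188e-02]), 'qd': array([ 0.0017669 ,  0.00115546,  0.00042909,  0.00030599, -0.0015529 ,
       -0.00037654]), 'joint_efforts': array([ 3.05003399e-03, -5.69399285e+01, -5.00551522e+01, -6.17503974e-05,
        1.45135805e-02,  1.89205230e-05]), 'eef_pos': array([ 0.23451678, -0.55169687,  0.24724147]), 'ee_rot': array([ 2.00109758,  0.409501  , -2.00149853]), 'wrist_force': array([-1.12281203, -0.5376042 ,  0.81259527]), 'torque': array([-0.00318784,  0.01821166, -0.0202757 ]), 'opening': 0.08538272146176729}
scene [1.65957733 0.05368978 0.89526007]
unit 0.81 [312. 256.] 3260 [0.64  0.072 0.027] [[0.488, 0.025, 0.002], [0.759, 0.122, 0.145]]
mirror 0.75 [314. 215.] 679 [0.524 0.086 0.095] [[0.415, 0.06, 0.003], [0.536, 0.114, 0.15]]
reject 0.83 [253. 256.] 665 [ 0.633 -0.063  0.054] [[0.613, -0.086, 0.004], [0.639, -0.039, 0.102]]
reject 0.78 [235. 236.] 512 [ 0.551 -0.118  0.054] [[0.517, -0.136, 0.004], [0.564, -0.104, 0.102]]
reject 0.73 [30
[... 873 characters left out ...]
0.658, -0.16, 0.124]]
reject 0.69 [329. 196.] 336 [ 0.529 -0.115  0.061] [[0.51, -0.134, 0.009], [0.56, -0.103, 0.103]]
reject 0.69 [309. 160.] 386 [ 0.614 -0.062  0.062] [[0.606, -0.088, 0.008], [0.633, -0.039, 0.103]]
reject 0.66 [299. 225.] 306 [ 0.46  -0.04   0.062] [[0.449, -0.065, 0.019], [0.477, -0.017, 0.103]]
scrap_box 0.9 [132. 217.] 4566 [0.477 0.36  0.008] [[0.397, 0.279, 0.003], [0.552, 0.419, 0.062]]
scrap_box 0.79 [137. 308.] 3017 [0.263 0.339 0.006] [[0.201, 0.272, 0.0], [0.33, 0.393, 0.048]]
dot 0.73 [360. 196.] 2804 [ 0.532 -0.173  0.12 ] [[0.408, -0.199, 0.0], [0.662, -0.16, 0.124]]
dot 0.15 [208. 267.] 609 [0.364 0.162 0.104] [[0.339, 0.145, 0.012], [0.388, 0.189, 0.152]]
```

View pics/scene0.png

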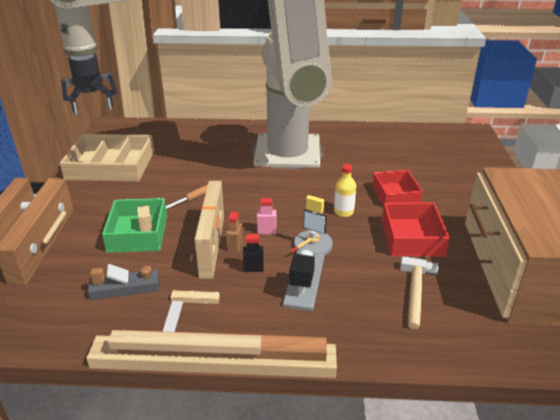

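View pics/top0.png

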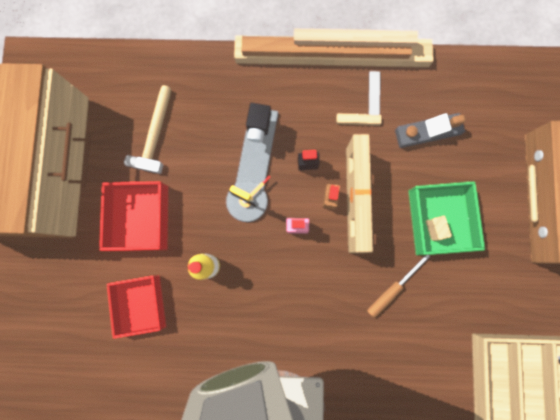

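```bash
python3 -c "
import cv2
a=cv2.imread('pics/top0.png')[90:290,200:450]; cv2.imwrite('pics/topz.png',cv2.resize(a,(750,600),interpolation=cv2.INTER_CUBIC))
a=cv2.imread('pics/scene0.png')[160:310,170:370]; cv2.imwrite('pics/scz.png',cv2.resize(a,(800,600),interpolation=cv2.INTER_CUBIC))"
```

```text
(no output)
```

View pics/topz.png

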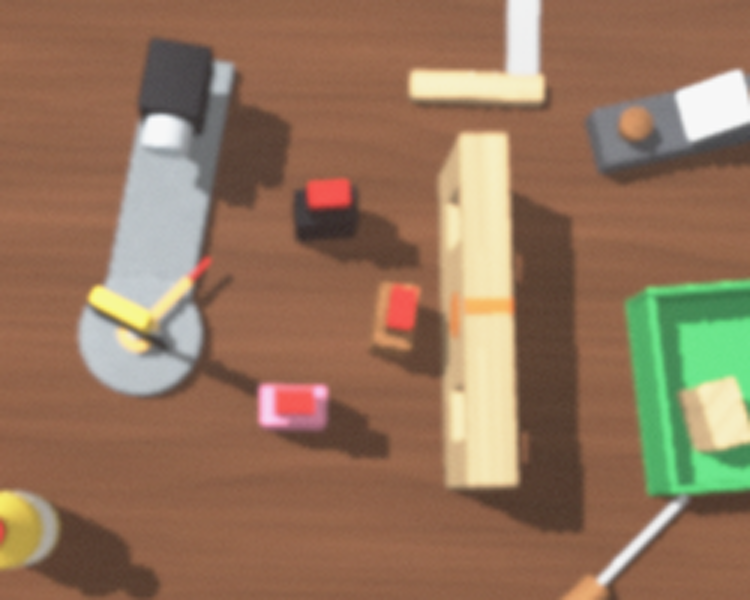

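View pics/scz.png

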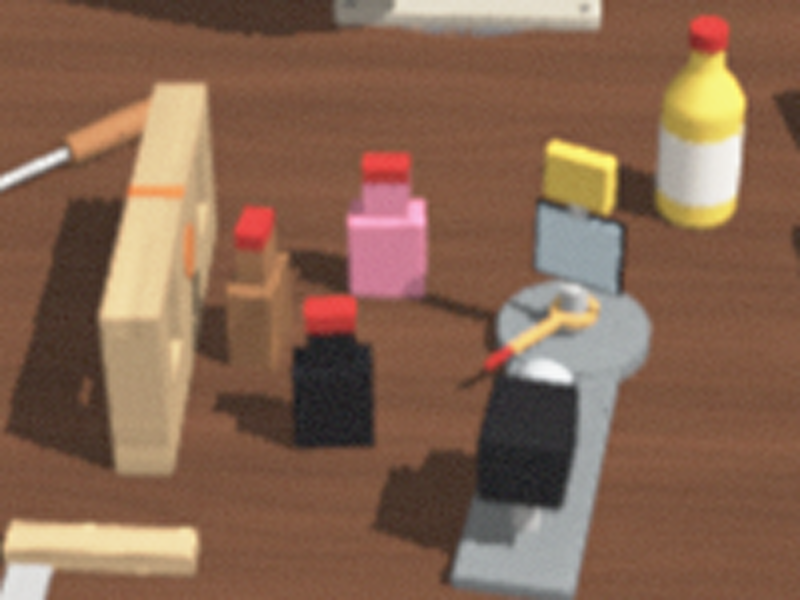

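The top picture shows the brown reject at (332,195), the rail's orange stripe at (361,193), the yellow handle at (241,193) and the mirror foot at (247,201). The large red box is at (132,217). The pink look-alike at (297,226) and the black one at (309,160) stay put. Next I'll fit the poses precisely.

```bash
cat > fit.py <<'E'
from h import *
def rect(P):
    (c,s,a)=cv2.minAreaRect((P[:,:2]*1000).astype(np.float32)); return np.round(c,1),np.round(s,1),round(a,1)
E
python3 - <<'E'
from fit import *
for n in('top','scene'):
    f=np.load(f'pics/{n}0.png.npz'); p,d=f['p'].astype(int),f['d']; W=cloud(n,d)
    r,g,b=p[...,0],p[...,1],p[...,2]
    def sel(x0,x1,y0,y1,z0,z1,m=True): 
        return W[(W[...,0]>x0)&(W[...,0]<x1)&(W[...,1]>y0)&(W[...,1]<y1)&(W[...,2]>z0)&(W[...,2]<z1)&m]
    print(n)
    red=(r>150)&(g<90)&(b<90)
    for k,a in dict(rej=(.48,.57,-.145,-.09),pink=(.42,.5,-.08,0),blk=(.58,.66,-.1,-.02)).items():
        T=sel(*a,.095,.11); F=sel(*a,.055,.066)
        print(k,'tip',len(T),np.nanmedian(T,0).round(4),rect(T),'foot',len(F),rect(F))
        B=sel(*a,.008,.06); print('   body',rect(B))
    R=sel(.38,.7,-.21,-.14,.114,.13); print('railtop',rect(R),np.median(R,0).round(4))
    org=(r>180)&(g>90)&(g<160)&(b<90)
    S=sel(.38,.7,-.21,-.14,.114,.13,org); print('stripe',len(S),S.mean(0).round(4))
    yl=(r>150)&(g>140)&(b<110)
    Y=sel(.45,.6,.03,.14,.11,.16,yl); print('handle',len(Y),rect(Y),np.percentile(Y,[1,50,99],axis=0).round(4).tolist())
    Yt=Y[Y[:,2]>.143]; print(' htop',len(Yt),rect(Yt),Yt.mean(0).round(4))
    U=sel(.45,.8,.0,.15,.006,.017); print('base',rect(U))
    C=sel(.6,.8,.0,.15,.09,.11); print('camtop',rect(C),np.median(C,0).round(4))
    red2=sel(.5,.62,.0,.1,.012,.05,red); print('ptr tip',len(red2),red2.mean(0).round(4) if len(red2) else 0)
    X=sel(.36,.6,.25,.45,.05,.07,red); print('scrap',rect(X))
E
```

```text
top
rej tip 112 [ 0.536  -0.12    0.1005] (array([ 536.3, -119.5]), array([17.7, 30.3]), 82.4) foot 136 (array([ 536.1, -119.6]), array([29.8, 50.6]), 82.5)
   body (array([ 536.2, -119.4]), array([29.8, 50.7]), 82.8)
pink tip 111 [ 0.4635 -0.041   0.1005] (array([463.8, -41.3]), array([18.1, 26.8]), 1.4) foot 158 (array([463.8, -40.8]), array([30.3, 49.1]), 0.6)
   body (array([463.8, -40.9]), array([30.2, 49.1]), 0.5)
blk tip 114 [ 0.6217 -0.0625  0.1005] (array([622.4, -63.3]), array([18.3, 29.9]), 5.2) foot 146 (array([621.7, -63.3]), array([29., 50.]), 4.6)
   body (array([621.4, -63.4]), array([29.5, 49.9]), 4.6)
railtop (array([ 535.6, -180.2]), array([260.3,  34.8]), 1.8) [ 0.5316 -0.1796  0.1207]
stripe 4 [ 0.5355 -0.1968  0.121 ]
handle 27 (array([517.3,  86. ]), array([43.3,  8.8]), 77.0) [[0.5091, 0.0641, 0.1191], [0.5147, 0.0746, 0.1337], [0.5259, 0.105, 0.1481]]
 htop 3 (array([512.2,  66.2]), array([0.5, 5. ]), 69.9) [0.5125 0.0662 0.1465]
base (array([633.3,  76.9]), array([324. , 126.7]), 1.7)
camtop (array([700.1,  59.1]), array([50.6, 83. ]), 81.5) [0.7037 0.0585 0
[... 602 characters left out ...]
 4.9) foot 139 (array([622.4, -63.4]), array([35.9, 48.5]), 5.5)
   body (array([623.5, -63.5]), array([35.7, 50.2]), 2.0)
railtop (array([ 534.7, -181.2]), array([267.7,  35.4]), 1.8) [ 0.5544 -0.1797  0.1207]
stripe 1 [ 0.5352 -0.1982  0.1195]
handle 198 (array([524. ,  84.5]), array([44.4, 18.6]), 62.5) [[0.5113, 0.0655, 0.1148], [0.5273, 0.0859, 0.1344], [0.5367, 0.1059, 0.1507]]
 htop 52 (array([523.2,  84.7]), array([43.8, 17.2]), 63.3) [0.5254 0.0848 0.1467]
base (array([617.3,  68.2]), array([124.1, 296.5]), 81.8)
camtop (array([700.4,  58. ]), array([50.1, 87. ]), 81.2) [0.7144 0.0571 0.0999]
ptr tip 16 [0.5748 0.0353 0.0276]
scrap (array([475.2, 350.7]), array([168.9, 141.6]), 3.1)
```

```bash
python3 - <<'E'
from fit import *
from scipy.optimize import least_squares
for n in('top','scene'):
    f=np.load(f'pics/{n}0.png.npz'); p,d=f['p'].astype(int),f['d']; W=cloud(n,d)
    r,g,b=p[...,0],p[...,1],p[...,2]
    def box(x0,x1,y0,y1,z0,z1): return (W[...,0]>x0)&(W[...,0]<x1)&(W[...,1]>y0)&(W[...,1]<y1)&(W[...,2]>z0)&(W[...,2]<z1)
    hsv=cv2.cvtColor(f['p'],cv2.COLOR_RGB2HSV).astype(int)
    m=box(.38,.7,-.21,-.155,.116,.13); x=W[m]; s=hsv[m]
    # stripe: saturation bump weighted along rail x
    a=np.radians(1.8); X=(x[:,0]-.535)*np.cos(a)+(x[:,1]+.18)*np.sin(a)
    for lo in np.arange(-.03,.031,.004):
        k=(X>=lo)&(X<lo+.004); 
        if k.any(): print(round(lo+.002,3),int(s[k,1].mean()),round(s[k,0].mean(),1),end=' | ')
    w=np.clip(s[:,1]-130,0,None)*(abs(X)<.03); print('\nstripe along X',(w*X).sum()/w.sum())
    # face dot
    m=box(.48,.6,-.175,-.155,.05,.1); x=W[m];s=hsv[m]; k=s[:,1]>150; print('dotpix',k.sum(),x[k].mean(0).round(4) if k.any() else '', x[k].min(0).round(3) if k.any() else '')
    # grey foot disc mask
    grey=(hsv[...,1]<60)&(hsv[...,2]>70)
    B=box(.44,.8,0,.16,.006,.018)&grey
    P=W[B][:,:2]
    lo=lambda q:0
    # model: union of disc r50 at (cx,cy) & strip width 70; fit disc by contour of points behind
    cnt=cv2.convexHull((P*1000).astype(np.float32))[:,0]
    ang=np.radians(-8.5); u=np.array([np.cos(ang),np.sin(ang)])
    rel=(cnt-np.array([523,85]))@u
    C=cnt[rel<5]
    s_=least_squares(lambda c:np.hypot(C[:,0]-c[0],C[:,1]-c[1])-50,[523,85],loss='soft_l1'); s2=least_squares(lambda c:np.hypot(C[:,0]-c[0],C[:,1]-c[1])-c[2],[523,85,50],loss='soft_l1')
    print(n,'pivot',s_.x.round(1),s2.x.round(1),len(C))
    # strip
    for q in (P[((P*1000-[523,85])@u>60)],): print('strip',rect(q), (( q*1000-[523,85])@u).max())
    # lens / camera top
    T=W[box(.6,.8,0,.15,.097,.104)]; print('camtop',rect(T))
E
```

```text
-0.028 69 22.4 | -0.024 69 22.1 | -0.02 68 22.2 | -0.016 68 22.3 | -0.012 68 22.2 | -0.008 79 21.2 | -0.004 130 17.3 | 0.0 151 16.7 | 0.004 128 18.1 | 0.008 82 20.8 | 0.012 68 22.2 | 0.016 68 22.2 | 0.02 66 22.6 | 0.024 66 22.7 | 0.028 66 22.6 | 0.032 66 22.6 | 
stripe along X -8.312870155120945e-05
dotpix 9 [ 0.5341 -0.1622  0.0742] [ 0.525 -0.163  0.07 ]
top pivot [523.5  85.1] [522.5  85.2  49.2] 24
strip (array([671.3,  63.1]), array([ 70.4, 179.7]), 81.4) 239.75695298188887
camtop (array([707.9,  57.5]), array([49.6, 65.6]), 82.4)
-0.028 84 19.6 | -0.024 83 19.6 | -0.02 83 19.3 | -0.016 84 18.9 | -0.012 98 17.1 | -0.008 111 16.3 | -0.004 149 13.7 | 0.0 155 12.8 | 0.004 137 13.5 | 0.008 104 16.6 | 0.012 87 18.4 | 0.016 83 19.6 | 0.02 81 19.9 | 0.024 82 19.8 | 0.028 83 19.2 | 0.032 83 19.7 | 
stripe along X 9.85953789956441e-05
dotpix 12 [ 0.5348 -0.1631  0.0752] [ 0.529 -0.164  0.062]
scene pivot [522.4  83.6] [520.8  83.7  48.8] 11
strip (array([672.9,  62.1]), array([ 70.5, 182.6]), 81.2) 242.85207066336886
camtop (array([705.6,  57.4]), array([49.7, 75.3]), 82.1)
```

```bash
cat > st.py <<'E'
from h import *
from scipy.spatial.transform import Rotation as Ro
def st():
    s=state(); R=Ro.from_rotvec(s['ee_rot']).as_matrix()
    print('t',round(s['clock'],2),'pos',s['eef_pos'].round(4),'toolx',R[:,0].round(3),'jaw yaw',round(np.degrees(np.arctan2(R[1,1],R[0,1])),2),'op',round(s['opening'],4),'F',s['wrist_force'].round(1),'T',s['torque'].round(2),'j',s['joint_positions'].round(2))
if __name__=='__main__': st()
E
python3 st.py
```

```text
t 0.7 pos [ 0.2347 -0.5522  0.2483] toolx [ 0.  0. -1.] jaw yaw -66.98 op 0.0858 F [ 0.5 -0.8 -0.5] T [-0.07 -0.04 -0.1 ] j [-1.25  0.13  1.49  0.    1.52 -0.09]
```

>>> {"method": "servo_tool", "body": {"rows": [[0,0,4,0.02,0.029,0,0.3],[0,0,4,0.02,0.029,0,0.3],[0,0,4,0.02,0.029,0,0.3],[0,0,4,0.02,0.029,0,0.3],[0,0,4,0.02,0.029,0,0.3],[0,0,4,0.02,0.029,0,0.3],[0,0,4,0.02,0.029,0,0.3],[0,0,4,0.02,0.029,0,0.3],[0,0,4,0.02,0.029,0,0.3],[0,0,4,0.02,0.029,0,0.3]]}}

```text
clock: 1.53
eef_pos: [0.4354, -0.2607, 0.2486]
ee_rot: [1.545, 0.95, -1.544]
wrist_force: [-0.2, -1.1, -0.4]
opening: 0.0555
```

>>> {"method": "servo_tool", "body": {"rows": [[0,0,4,0.02,0.029,0,0.3],[0,0,4,0.02,0.029,0,0.3],[0,0,4,0.02,0.029,0,0.3],[0,0,4,0.02,0.029,0,0.3],[0,0,3.5,0.021,0.026,0,0.3],[0,0,0,0,0,0,0.3],[0,0,0,0,0,0,0.3]]}}

```text
clock: 2.12
eef_pos: [0.5364, -0.1186, 0.2482]
ee_rot: [1.302, 1.146, -1.303]
wrist_force: [1.0, -0.6, -0.0]
opening: 0.0556
```

```bash
python3 st.py
```

```text
t 2.12 pos [ 0.5364 -0.1186  0.2482] toolx [-0.  0. -1.] jaw yaw -7.3 op 0.0556 F [ 1.  -0.6 -0. ] T [-0.05 -0.02  0.02] j [-0.31 -0.01  1.63  0.    1.52 -0.18]
```

>>> {"method": "servo_tool", "body": {"rows": [[0,0,0,0,-0.001,-0.035,0.3],[0,0,0,0,0,-0.035,0.3],[0,0,0,0,0,-0.035,0.3],[0,0,0,0,0,-0.03,0.3],[0,0,0,0,0,-0.02,0.3],[0,0,0,0,0,-0.012,0.3],[0,0,0,0,0,0,0.3],[0,0,0,0,0,0,0.3]]}}

```text
clock: 2.78
eef_pos: [0.5355, -0.1219, 0.0817]
ee_rot: [1.305, 1.144, -1.306]
wrist_force: [-0.6, 0.2, 0.1]
opening: 0.0553
```

```bash
python3 st.py; python3 -c "
from h import *
p,d=snap('scene','s1.png'); a=p[140:300,150:350,::-1]; cv2.imwrite('pics/s1z.png',cv2.resize(a,(750,600),interpolation=cv2.INTER_CUBIC))"
```

```text
t 2.78 pos [ 0.5355 -0.1219  0.0817] toolx [-0. -0. -1.] jaw yaw -7.54 op 0.0553 F [-0.6  0.2  0.1] T [-0.04 -0.    0.04] j [-0.32  0.14  1.79 -0.    1.21 -0.19]
```

View pics/s1z.png

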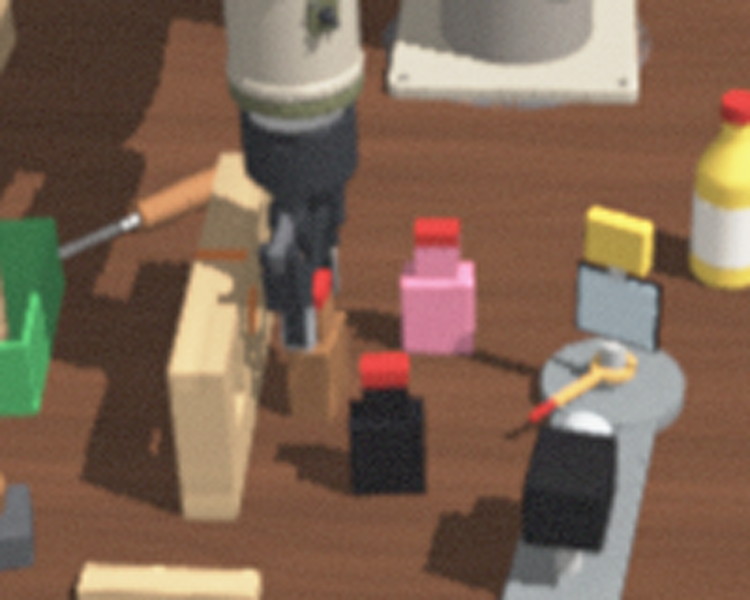

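The scene picture shows the fingers straddling the reject's tenon (zoomed at 310,300) about 2 mm to the rail side, clear of the rail. I'll shift by 2 mm and close.

>>> {"method": "servo_tool", "body": {"rows": [[0,0,0,0,0.002,0,0.3],[0,0,0,0,0,0,-1],[0,0,0,0,0,0,-1],[0,0,0,0,0,0,-1],[0,0,0,0,0,0,-1],[0,0,0,0,0,0,-1]]}}

```text
clock: 3.33
eef_pos: [0.5364, -0.1194, 0.0824]
ee_rot: [1.305, 1.143, -1.304]
wrist_force: [-1.8, 0.8, 6.3]
opening: 0.0291
```

```bash
python3 st.py
```

```text
t 3.33 pos [ 0.5364 -0.1194  0.0824] toolx [ 0.002 -0.001 -1.   ] jaw yaw -7.47 op 0.0291 F [-1.8  0.8  6.3] T [0.13 0.24 0.01] j [-0.31  0.14  1.79  0.    1.21 -0.18]
```

>>> {"method": "servo_tool", "body": {"rows": [[0,0,0,0,0,0.01,-1],[0,0,0,0,0,0.02,-1],[0,0,0,0,0,0.03,-1],[0,0,0,0,0,0.035,-1],[0,0,0,0,0,0.035,-1],[0,0,0,0,0,0.035,-1],[0,0,0,0,0,0.025,-1],[0,0,0,0,0,0,-1]]}}

```text
clock: 4.0
eef_pos: [0.5382, -0.12, 0.2794]
ee_rot: [1.308, 1.135, -1.298]
wrist_force: [-0.1, -1.1, -0.0]
opening: 0.0294
```

```bash
python3 st.py;  python3 -c "
from h import *
p,d=snap('scene','s2.png'); a=p[100:300,150:400,::-1]; cv2.imwrite('pics/s2z.png',cv2.resize(a,(750,600),interpolation=cv2.INTER_CUBIC))"
```

```text
t 4.0 pos [ 0.5382 -0.12    0.2794] toolx [ 0.01  -0.003 -1.   ] jaw yaw -7.47 op 0.0294 F [-0.1 -1.1 -0. ] T [-0.02 -0.03  0.  ] j [-0.31 -0.02  1.59  0.    1.56 -0.18]
```

View pics/s2z.png

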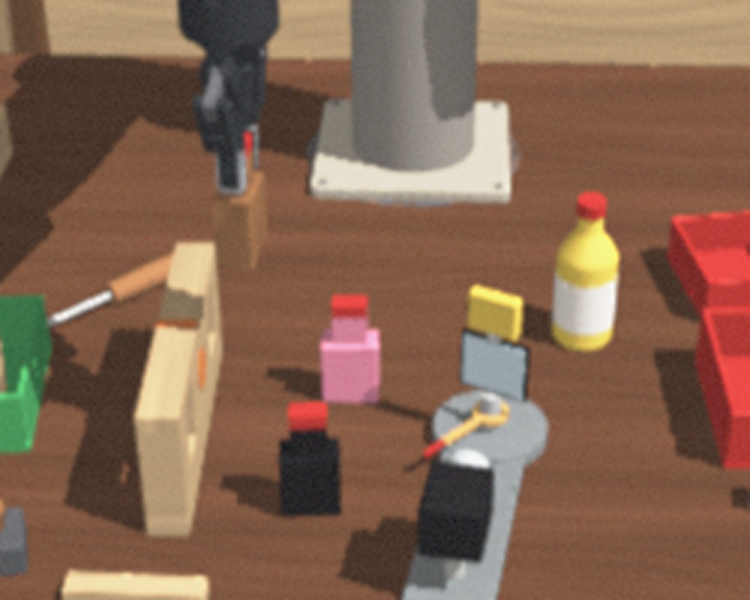

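>>> {"method": "servo_tool", "body": {"rows": [[0,0,0,0,0.018,0,-1],[0,0,0.7,-0.004,0.033,0,-1],[0,0,0.7,-0.004,0.035,0,-1],[0,0,0.7,-0.004,0.035,0,-1],[0,0,0.7,-0.004,0.035,0,-1],[0,0,0.7,-0.004,0.035,0,-1],[0,0,0.7,-0.004,0.035,0,-1],[0,0,0.7,-0.004,0.035,0,-1],[0,0,0.7,-0.005,0.035,0,-1],[0,0,0.7,-0.005,0.035,0,-1]]}}

```text
clock: 4.88
eef_pos: [0.4963, 0.2132, 0.2698]
ee_rot: [1.222, 1.201, -1.226]
wrist_force: [0.4, -0.1, -1.5]
opening: 0.029
```

>>> {"method": "servo_tool", "body": {"rows": [[0,0,0.7,-0.005,0.035,0,-1],[0,0,0.7,-0.006,0.035,0,-1],[0,0,0.7,-0.006,0.035,0,-1],[0,0,0.7,-0.006,0.035,0,-1],[0,0,0.7,0,0.02,0,-1],[0,0,0,0,0.01,0,-1],[0,0,0,0,0,0,-1],[0,0,0,0,0,0,-1]]}}

```text
clock: 5.55
eef_pos: [0.4744, 0.3811, 0.2701]
ee_rot: [1.177, 1.228, -1.181]
wrist_force: [-0.5, -0.3, -1.4]
opening: 0.0296
```

```bash
python3 st.py
```

```text
t 5.55 pos [0.4744 0.3811 0.2701] toolx [-0.002 -0.002 -1.   ] jaw yaw 2.33 op 0.0296 F [-0.5 -0.3 -1.4] T [ 0.02 -0.02 -0.02] j [ 0.59  0.15  1.43 -0.    1.57  0.55]
```

>>> {"method": "servo_tool", "body": {"rows": [[0,0,0,0,-0.015,-0.015,-1],[0,0,0,0,-0.015,-0.03,-1],[0,0,0,0,0,-0.035,-1],[0,0,0,0,0,-0.035,-1],[0,0,0,0,0,-0.03,-1],[0,0,0,0,0,-0.02,-1],[0,0,0,0,0,-0.008,-1],[0,0,0,0,0,0,-1],[0,0,0,0,0,0,-1]]}}

```text
clock: 6.3
eef_pos: [0.4753, 0.351, 0.0991]
ee_rot: [1.18, 1.227, -1.18]
wrist_force: [0.6, -0.2, -0.2]
opening: 0.0291
```

```bash
python3 st.py
```

```text
t 6.3 pos [0.4753 0.351  0.0991] toolx [ 0. -0. -1.] jaw yaw 2.25 op 0.0291 F [ 0.6 -0.2 -0.2] T [-0.01 -0.02 -0.04] j [ 0.55  0.22  1.66 -0.    1.25  0.51]
```

>>> {"method": "servo_tool", "body": {"rows": [[0,0,0,0,0,-0.006,-1],[0,0,0,0,0,-0.002,-1],[0,0,0,0,0,0,-1]]}}

```text
clock: 6.55
eef_pos: [0.4751, 0.352, 0.0911]
ee_rot: [1.18, 1.228, -1.178]
wrist_force: [0.4, -0.7, -1.5]
opening: 0.0294
```

>>> {"method": "servo_tool", "body": {"rows": [[0,0,0,0,0,-0.002,-1],[0,0,0,0,0,0,-1]]}}

```text
clock: 6.72
eef_pos: [0.4748, 0.352, 0.0885]
ee_rot: [1.18, 1.228, -1.179]
wrist_force: [-0.2, 0.7, -0.8]
opening: 0.0292
```

>>> {"method": "servo_tool", "body": {"rows": [[0,0,0,0,0,-0.001,-1],[0,0,0,0,0,0,-0.3],[0,0,0,0,0,0,0.1],[0,0,0,0,0,0,0.3],[0,0,0,0,0,0,0.3],[0,0,0,0,0,0,0.3]]}}

```text
clock: 7.22
eef_pos: [0.4747, 0.3518, 0.0872]
ee_rot: [1.179, 1.228, -1.179]
wrist_force: [-0.1, -0.1, 0.4]
opening: 0.0556
```

>>> {"method": "servo_tool", "body": {"rows": [[0,0,0,0,0,0.01,0.3],[0,0,0,0,0,0.03,0.3],[0,0,0,0,0,0.035,0.3],[0,0,0,0,0,0.035,0.3],[0,0,0,0,0,0.035,0.3],[0,0,0,0,0,0.02,0.3],[0,0,0,0,0,0,0.3]]}}

```text
clock: 7.8
eef_pos: [0.4771, 0.3533, 0.2603]
ee_rot: [1.188, 1.225, -1.17]
wrist_force: [0.6, 0.0, 1.0]
opening: 0.0551
```

```bash
python3 st.py;  python3 -c "
from h import *
p,d=snap('scene','s3.png')"
```

```text
t 7.8 pos [0.4771 0.3533 0.2603] toolx [ 0.009  0.006 -1.   ] jaw yaw 2.32 op 0.0551 F [0.6 0.  1. ] T [ 0.02 -0.05 -0.01] j [ 0.55  0.1   1.5  -0.    1.53  0.51]
```

View pics/s3.png

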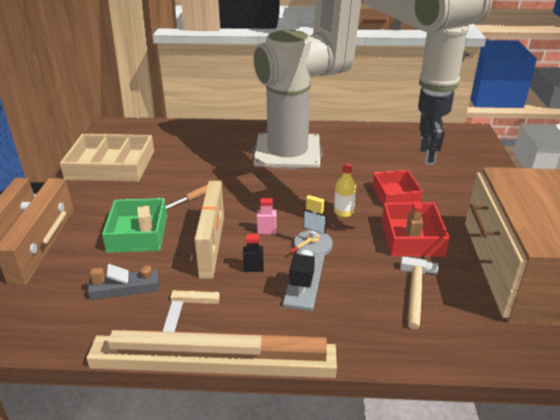

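The scene picture shows the reject standing upright in the large red box at (414,222), with everything else unmoved. Next I'll re-measure the dot and then move over the handle.

```bash
cat > ptr.py <<'E'
from fit import *
import sys
def ptr(f,n):
    z=np.load(f); p,d=z['p'].astype(int),z['d']; W=cloud(n,d)
    r,g,b=p[...,0],p[...,1],p[...,2]
    def box(x0,x1,y0,y1,z0,z1): return (W[...,0]>x0)&(W[...,0]<x1)&(W[...,1]>y0)&(W[...,1]<y1)&(W[...,2]>z0)&(W[...,2]<z1)
    red=(r>120)&(g<80)&(b<80)
    m=box(.44,.62,-.02,.12,.012,.05)&red
    x=W[m]; 
    if len(x): 
        v=x.mean(0)[:2]-[.523,.0847]; print(n,'ptr',len(x),x.mean(0).round(4),'ang',np.degrees(np.arctan2(v[1],v[0])).round(2),'r',np.hypot(*v).round(4))
    hsv=cv2.cvtColor(z['p'],cv2.COLOR_RGB2HSV).astype(int)
    m=box(.48,.6,-.175,-.155,.05,.1)&(hsv[...,1]>140)&(hsv[...,0]<20); x=W[m]
    if len(x): print('dot',len(x),x.mean(0).round(4),x.min(0).round(4),x.max(0).round(4))
if __name__=='__main__':
    ptr('pics/'+sys.argv[1]+'.npz',sys.argv[2])
E
python3 ptr.py s3.png scene; python3 ptr.py top0.png top;python3 -c "
from h import *
p,d=snap('top','t3.png')"; python3 ptr.py t3.png top
```

```text
scene ptr 12 [0.5771 0.0343 0.0281] ang -42.95 r 0.0739
dot 19 [ 0.5394 -0.1631  0.0791] [ 0.5278 -0.164   0.0613] [ 0.5516 -0.1625  0.0931]
dot 20 [ 0.5338 -0.1621  0.0791] [ 0.5227 -0.1628  0.0597] [ 0.5475 -0.1615  0.0921]
top ptr 1 [0.5755 0.0356 0.0282] ang -43.1 r 0.0719
dot 22 [ 0.5342 -0.1622  0.0812] [ 0.5225 -0.1626  0.0718] [ 0.548  -0.1618  0.0914]
```

>>> {"method": "servo_tool", "body": {"rows": [[0,0,-2,0.003,-0.0175,0,-0.1],[0,0,-3,0.005,-0.03,0,-0.1],[0,0,-3,0.005,-0.03,0,-0.1],[0,0,-3,0.005,-0.03,0,-0.1],[0,0,-4,0.006,-0.035,0,-0.1],[0,0,-4,0.006,-0.035,0,-0.1],[0,0,-3,0.006,-0.03,0,-0.1],[0,0,-3,0.006,-0.03,0,-0.1],[0,0,-3,0.006,-0.03,0,-0.1]]}}

```text
clock: 8.65
eef_pos: [0.5217, 0.0826, 0.2504]
ee_rot: [1.531, 0.963, -1.536]
wrist_force: [-0.1, 1.4, -1.2]
opening: 0.0384
```

>>> {"method": "servo_tool", "body": {"rows": [[0,0,0,0,0,0,-0.1],[0,0,0,0,0,0,-0.1]]}}

```text
clock: 8.82
eef_pos: [0.522, 0.0827, 0.2505]
ee_rot: [1.531, 0.963, -1.536]
wrist_force: [-0.7, 0.1, 0.5]
opening: 0.0387
```

```bash
python3 st.py
```

```text
t 8.82 pos [0.522  0.0827 0.2505] toolx [-0.003 -0.    -1.   ] jaw yaw -25.84 op 0.0387 F [-0.7  0.1  0.5] T [-0.02 -0.02 -0.01] j [ 0.06 -0.06  1.68  0.    1.53  0.51]
```

>>> {"method": "servo_tool", "body": {"rows": [[0,0,0,0.001,0.002,-0.02,-0.1],[0,0,0,0,0,-0.03,-0.1],[0,0,0,0,0,-0.03,-0.1],[0,0,0,0,0,-0.015,-0.1],[0,0,0,0,0,0,-0.1],[0,0,0,0,0,0,-0.1]]}}

```text
clock: 9.32
eef_pos: [0.5222, 0.0872, 0.1558]
ee_rot: [1.528, 0.966, -1.533]
wrist_force: [-0.1, -0.5, 1.6]
opening: 0.0383
```

```bash
python3 st.py; python3 -c "
from h import *
p,d=snap('scene','s4.png'); a=p[120:280,220:420,::-1]; cv2.imwrite('pics/s4z.png',cv2.resize(a,(750,600),interpolation=cv2.INTER_CUBIC))"
```

```text
t 9.32 pos [0.5222 0.0872 0.1558] toolx [-0.004  0.    -1.   ] jaw yaw -25.59 op 0.0383 F [-0.1 -0.5  1.6] T [-0.03 -0.03 -0.03] j [0.07 0.01 1.79 0.   1.35 0.51]
```

View pics/s4z.png

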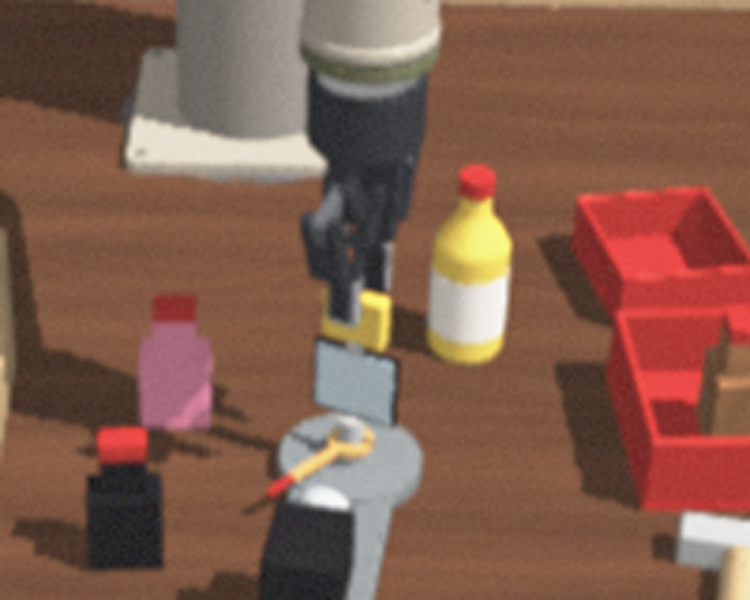

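>>> {"method": "servo_tool", "body": {"rows": [[0,0,0,0.001,-0.0015,-0.012,-0.1],[0,0,0,0,0,-0.012,-0.1],[0,0,0,0,0,0,-0.1],[0,0,0,0,0,0,-0.1]]}}

```text
clock: 9.7
eef_pos: [0.5239, 0.0847, 0.1323]
ee_rot: [1.53, 0.964, -1.533]
wrist_force: [-0.4, -0.0, 0.1]
opening: 0.0384
```

>>> {"method": "servo_tool", "body": {"rows": [[0,0,0,0,0,0,-1],[0,0,0,0,0,0,-1],[0,0,0,0,0,0,-1],[0,0,0,0,0,0,-1],[0,0,0,0,0,0,-1]]}}

```text
clock: 10.12
eef_pos: [0.5217, 0.0864, 0.1339]
ee_rot: [1.528, 0.969, -1.536]
wrist_force: [-21.5, 6.7, 15.3]
opening: 0.011
```

```bash
python3 st.py; python3 -c "
from h import *
p,d=snap('scene','s5.png')"; python3 ptr.py s5.png scene
```

```text
t 10.12 pos [0.5217 0.0864 0.1339] toolx [-0.007  0.002 -1.   ] jaw yaw -25.63 op 0.011 F [-21.5   6.7  15.3] T [0.95 3.13 0.03] j [0.07 0.03 1.81 0.   1.31 0.51]
scene ptr 12 [0.5775 0.0343 0.0284] ang -42.76 r 0.0742
dot 21 [ 0.5388 -0.1632  0.0803] [ 0.5255 -0.164   0.0652] [ 0.551  -0.1622  0.0934]
```

>>> {"method": "servo_tool", "body": {"rows": [[0,0,0,-0.0015,0.0005,0.001,-1],[0,0,0,0,0,0,-1]]}}

```text
clock: 10.33
eef_pos: [0.5214, 0.0864, 0.1339]
ee_rot: [1.53, 0.967, -1.534]
wrist_force: [-7.7, 5.5, 1.7]
opening: 0.0111
```

```bash
python3 st.py
```

```text
t 10.33 pos [0.5214 0.0864 0.1339] toolx [-0.004  0.002 -1.   ] jaw yaw -25.64 op 0.0111 F [-7.7  5.5  1.7] T [ 0.7   1.08 -0.01] j [0.07 0.03 1.81 0.   1.31 0.51]
```

>>> {"method": "servo_tool", "body": {"rows": [[0,0,-2,-0.0007,-0.0005,0,-1],[0,0,-3,0,0,0,-1],[0,0,-3,0,0,0,-1],[0,0,-3,0,0,0,-1],[0,0,-3,0,0,0,-1],[0,0,-3,0,0,0,-1],[0,0,-3,0,0,0,-1],[0,0,-2.2,0,0,0,-1],[0,0,0,0,0,0,-1],[0,0,0,0,0,0,-1]]}}

```text
clock: 11.17
eef_pos: [0.5215, 0.0863, 0.134]
ee_rot: [1.793, 0.694, -1.794]
wrist_force: [-3.8, 6.9, -0.7]
opening: 0.0111
```

```bash
python3 st.py; python3 -c "
from h import *
p,d=snap('scene','s6.png'); a=p[160:280,200:360,::-1]; cv2.imwrite('pics/s6z.png',cv2.resize(a,(800,600),interpolation=cv2.INTER_CUBIC))
p,d=snap('top','t6.png');a=p[90:290,200:450,::-1]; cv2.imwrite('pics/t6z.png',cv2.resize(a,(750,600),interpolation=cv2.INTER_CUBIC))"; python3 ptr.py s6.png scene;python3 ptr.py t6.png top
```

```text
t 11.17 pos [0.5215 0.0863 0.134 ] toolx [-0.002  0.002 -1.   ] jaw yaw -47.86 op 0.0111 F [-3.8  6.9 -0.7] T [1.12 0.56 0.05] j [0.07 0.02 1.81 0.   1.31 0.9 ]
scene ptr 16 [0.5254 0.0125 0.0289] ang -88.14 r 0.0723
dot 19 [ 0.54   -0.163   0.0795] [ 0.5259 -0.1639  0.0643] [ 0.5559 -0.1618  0.0911]
dot 22 [ 0.5341 -0.1621  0.0816] [ 0.5227 -0.1627  0.0708] [ 0.5475 -0.1615  0.0913]
```

View pics/s6z.png

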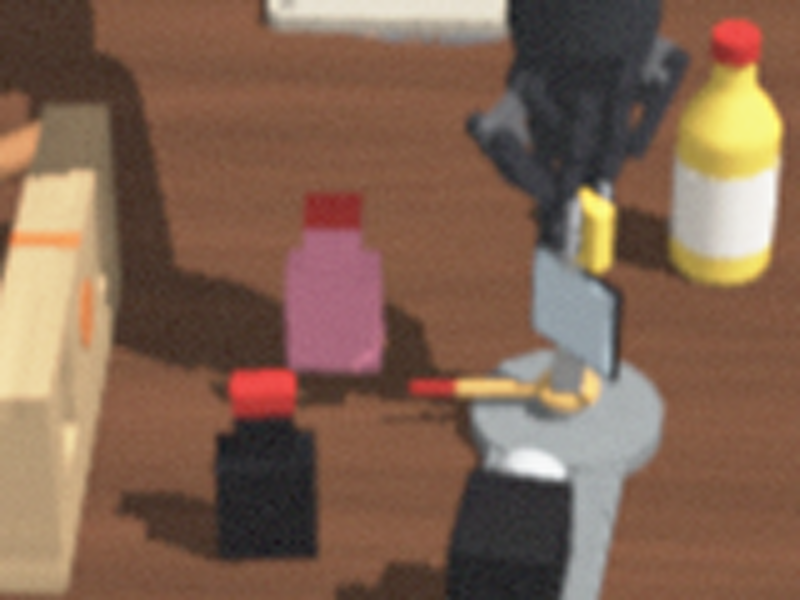

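View pics/t6z.png

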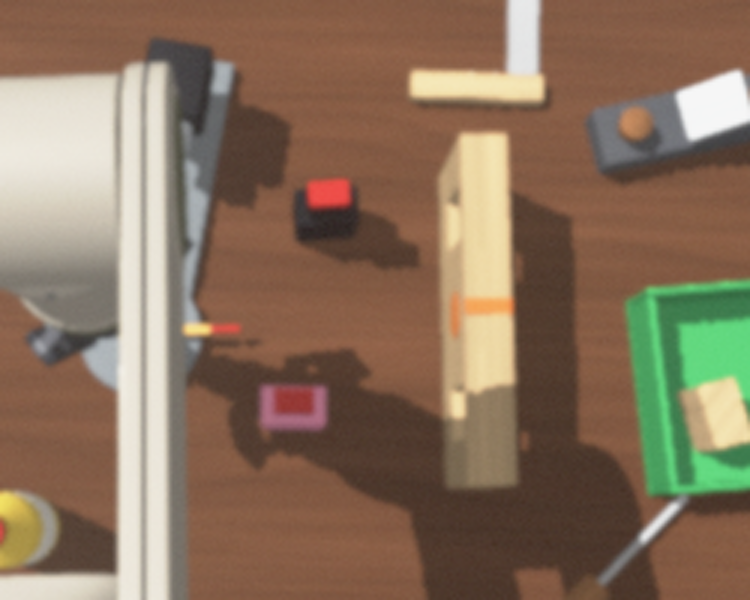

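```bash
python3 - <<'E'
from h import *
def ray(n,uv):
    c=calibration(n); R=cv2.Rodrigues(np.array(c['rvec'],float))[0]; t=np.array(c['tvec'],float).ravel()
    return -R.T@t, R.T@np.array([(uv[0]-c['cx'])/c['fx'],(uv[1]-c['cy'])/c['fy'],1])
def wcent(w,sl):
    v,u=np.mgrid[sl]; w=w[sl]; return np.array([(u*w).sum(),(v*w).sum()])/w.sum()
for n,slp,sld in(('scene',np.s_[225:250,270:297],np.s_[205:235,210:222]),('top',np.s_[190:208,266:286],np.s_[180:210,347:357])):
    for i in range(3):
        p,d=camera(n); q=p.astype(float)
        w=np.clip(q[...,0]-1.9*q[...,1]-20,0,None)
        uv=wcent(w,slp); o,r=ray(n,uv); s=(.0285-o[2])/r[2]; P=o+s*r
        w2=np.clip(q[...,0]-1.25*q[...,1]-1.0*q[...,2]*0.6-15,0,None)*(q[...,0]>120)
        w2=np.clip(cv2.cvtColor(p,cv2.COLOR_RGB2HSV)[...,1].astype(float)-135,0,None)*(q[...,0]>150)
        uvd=wcent(w2,sld); o,r=ray(n,uvd); s=(-.163-o[1])/r[1]; D=o+s*r
        print(n,uv.round(1),P.round(4),'dot',uvd.round(1),D.round(4))
E
```

```text
scene [285.9 237. ] [0.5267 0.0136 0.0285] dot [215.1 216.7] [ 0.5539 -0.163   0.1068]
scene [285.7 237. ] [0.5267 0.0131 0.0285] dot [215.1 216.8] [ 0.5539 -0.163   0.1067]
scene [285.9 237. ] [0.5267 0.0135 0.0285] dot [215.1 216.7] [ 0.5539 -0.163   0.1069]
top [275.2 199.1] [0.5265 0.0139 0.0285] dot [352.2 193.9] [ 0.5347 -0.163   0.0868]
top [275.2 199.1] [0.5265 0.014  0.0285] dot [352.2 193.9] [ 0.5347 -0.163   0.0877]
top [275.3 199.2] [0.5264 0.0137 0.0285] dot [352.2 194. ] [ 0.5346 -0.163   0.0868]
```

The pointer measures -87.2° in both cameras and the dot's bearing is -87.3°, so they agree within the measuring error. The mirror is held steady with small forces, so I'm handing in.

```bash
python3 st.py; python3 -c "
from bench import job_done
print(job_done())"
```

```text
t 11.57 pos [0.5215 0.0863 0.134 ] toolx [-0.002  0.002 -1.   ] jaw yaw -47.84 op 0.0106 F [-4.2  7.2 -2. ] T [1.15 0.49 0.03] j [0.07 0.02 1.81 0.   1.31 0.9 ]
the job is handed in; nothing more can be done
None
```

The reject is out of the way in the scrap box, and the gripper is holding the mirror at the angle where the camera should see the dot. I handed the job in at about 11.6 s.

- **Reject:** I gripped the brown test tenon by its tenon, lifted it over the other parts and set it upright in the larger red box. I let go of it there, and a picture afterwards showed it standing in the box.
- **Mirror:** I pinched the yellow handle and turned it about 22° (q ≈ 0.387 rad). It was still gripped when I handed in.
- **Last checks:** The pointer measured -87.2° in both cameras, against a dot bearing of -87.3°. The gripper heading was steady at -47.8° and the wrist force was about 8 N. Nothing else on the bench appeared to have moved in the last pictures I viewed.
- **What disagreed:**
  - An earlier pointer reading from depth alone gave -88.1°.
  - The scene camera's direct fix on the dot was unusable because the orange stripe was mixed into it. I relied on the top view and the stripe for the dot's position instead.
  - The wrist force rose briefly to about 27 N as the fingers closed on the handle, because the grip was slightly off-centre. I eased that before turning the mirror.

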